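# Open the locked reference-weight case

### The job

Open the weight case on the lab bench so the balance can be checked. Press the orange safety tab down gently and, keeping it down, slide it outward away from the latch until it comes to its stop and stays there; then lift the steel bail latch and raise the lid until it stands well open by itself. Feel for the tab rather than forcing it, never haul on the latch while the tab still holds it, and leave the bottle, beaker and jar where they are.

Things in the scene. Friction and masses are not known exactly. Their poses are not given: they have to be found in the camera images.
- case: Weight case: blue-grey box with a flat lid, 160 mm deep (x), 300 wide (y), 118 high; heavy, does not move. Origin: centre of its underside, on the bench. x points from its front (latch side, facing the robot) to its back, y to its left, z up; mm below are in this frame. Lid parts from the box at z = 85. Catch housing under the orange pad: 52 mm deep, y = 68 to 148, top below the pressed pad.
- lid_hinge (a point): middle of the lid's hinge line, parallel to the case's y, at x = +80, z = 85 of the case frame (back edge)
- latch_pivot (a point): middle of the bail latch's pivot line with the lid shut: parallel to the case's y, at x = -90, z = 97, on the lid's front; it moves with the lid. The bail is a D of 10 mm steel rod, side arms at y = +40 and -40, grip bar 60 mm from the pivot. Shut, it lies level pointing to the front, open air below, 38 mm free between the bar and its claw plate. A claw holds the lid shut until it is lifted 0.4 rad.
- pad_place (a point): DRAWING place of the middle of the safety tab's flat orange thumb pad, on its top (x = -108, y = 93.5, z = 120), tab locked. The flat is 34 mm in x, 33 in y. The catch is bolted on through slotted holes over packing washers: all of it (pad, ridge, tongue, housing) really sits up to 5 mm either way in y and 5 mm either way in z from the drawing, different each time, in no reading: it must be felt or seen.
- ridge_place (a point): DRAWING place (same bolting error) of the near face of the orange ridge at the left (+y) end of the thumb pad, 10 mm high, 7 mm thick, to push against (y = 110, middle z = 125). With the pad held down the tab slides in +y with about 9 to 12 N. After 19 mm it can spring up and is locked open, tongue clear of the latch; hard end stop at 22 mm.
- tongue_place (a point): DRAWING place (same bolting error) on the underside of the tab's orange tongue above the bail's left arm (x = -135, y = 40, z = 109). Tongue 12 mm wide in x, 4 thick, y = 31 to 71; it blocks the bail till the tab has slid out. Pad spring: starts to sink at 3 N, must be 3.5 mm down (10 N) to pass its gate, or a tooth blocks it sideways; bottoms 5 mm down (13 N). Over 25 N on the pad damages it.
- tab (a joint): slide of the safety tab along the case's +y, m: 0 locked, 0.022 end stop, released from 0.019. Does not include where the catch is bolted, nor how far the pad is pressed.
- latch (a joint): angle of the bail latch relative to the lid, rad: 0 closed (level, pointing to the front), grows as it is lifted, 1.57 square to the lid, stop at 1.75. A stiff pivot (about 0.2 N m), it stays where it is left.
- bail (a point): middle of the bail's grip bar (10 mm rod parallel to the case's y, 70 mm clear between the side arms). Lifting takes about 4 N; if it will not rise the tab still holds it, and more than about 15 N of pull here strains the tongue (its limit is 20 N)
- lid (a joint): angle of the lid, rad: 0 shut, 1.57 upright, stop at 1.8. A friction hinge: the lid stays where it is left; raising it takes about 8 N at the bail.
- reagent: white plastic reagent bottle with a blue cap, 60 mm diameter, 140 mm high, stands beside the case; origin at the centre of its underside
- beaker: empty glass beaker, 68 mm diameter, 90 mm high, stands beside the case; origin at the centre of its underside
- amber_jar: amber glass jar with a white cap, 60 mm diameter, 75 mm high, stands beside the case; origin at the centre of its underside

How it is judged:
On the way, in this order (a step that is already met when the one before it is completed fails the run):
1. the safety tab is slid out to its released place (value of joint tab above 0.0185 m), for 0.2 s.
2. the bail latch is lifted clear of its keeper (value of joint latch above 0.5 rad), for 0.1 s.
3. the lid is raised (value of joint lid above 1.05 rad), for 0.2 s.
At the end, for the whole second after the job is handed in: The lid stands open by itself at more than 60 degrees (1.05 rad), at rest, and the safety tab is still in its released place (more than 18.5 mm out) (value of joint lid above 1.05 rad and velocity of joint lid between -0.05 and 0.05 rad/s and value of joint tab above 0.0185 m); the robot touches nothing.
It fails at once if the fingers press or push the safety tab with more than 25 N (contact force between the fingers and tab_thumb_pad above 25 N or contact force between the fingers and tab_ridge above 25 N).
It fails at once if the latch is hauled against the safety tab with more than 20 N (contact force between latch and tab_tongue above 20 N).
It fails at once if the bottle, the beaker or the jar is shifted by more than 20 mm or tipped over (distance of any of reagent, beaker, amber_jar from where it was at the start of the episode above 0.02 m or angle between any of reagent, beaker, amber_jar's own z axis and vertical above 0.35 rad).
It also fails if it takes over 72 s, if anything falls off the work surface, if the arm or the gripper's body presses on something with over 40 N, if the wrist force passes 120 N, or if a joint passes its speed limit or range.

### The arm

A 7-joint arm with a two-finger parallel gripper is mounted at the origin on the work surface. World frame = base frame: x ahead of the robot, y to its left, z up, the work surface at z = 0. Lengths are in m, angles in rad, forces in N, time in s.
With the tool pointing down it reaches from about 0.425 to 0.975 m from the base axis. Payload 16.7 kg.
Tool frame: the origin (TCP) lies at the very end of the fingers, on their centre line; the grasp point (between the pads) lies r.grip_point_offset behind it (r.grip_point_offset is the distance from the TCP to the grasp point, in m); z points along the fingers, y is the direction in which the jaws open and shut (so a half turn about z gives the same grasp; the last joint's range is limited). The gripper opens to 85 mm and grips with 20 to 120 N. Pads are 22 mm wide; open, the fingers measure 114 mm over their backs; the gripper's body (76 mm by 85 mm) begins 54 mm behind the grasp point. The pads swing forward as they close: fully open they stand 13 mm farther back than shut.
Start: joints at [-1.292, 0.426, 0.074, 1.606, -0.034, 1.111, -0.067], TCP at [0.28, 0.614, 0.231] pointing down, gripper open.
Joint ranges: [-2.85, 2.85], [-0.5, 2.14], [-1.23, 1.37], [0.21, 2.46], [-1.02, 4.16], [0.16, 2.05], [-2.73, 2.73]. Speed limits (rad/s): [1.89, 1.89, 2.39, 2.39, 3.01, 3.01, 3.01].

### API

Orientations are given as a rotation vector (axis times angle).
In Python, from station import r gives the robot as it stands.
- The arm moves only by the tool apply_moves, never from a script. Its argument "series" is a list of rows, each an object of numbers: "claw": the finger opening in mm, from 0 to 85.4; "dx", "dy", "dz": the shift along the tool's x, y, z in mm; "roll": the turn about the tool's z in degrees. A call has 1 to 12 rows; each row is the pose to reach, as a shift and turn from the pose commanded when the call began, along the tool's axes at that moment; what a row does not reach only later rows make up. A row lasts 1/10 s, in which the tool goes at most 50 mm and 8.59 degrees, less where a joint would pass 70% of its speed; a pose out of reach is approached as far as the arm can. A call with a gripper value outside its range is refused whole. The fingers move at their own pace and stop on an object; the grip force is fixed at half the most. Time passes only in rows, so rows that repeat a pose let the fingers close. It gives the time, the measured TCP pose, the force and the opening at its end, in the units of the state.
- r.observe(): the state, without advancing time (a new reading comes with each control period).
- r.get_image(name): name is "scene" or "top" or "wrist"; returns the picture (420x560x3 uint8, blue, green, red); there is no depth.
- r.camera_model(name): a dict with "intrinsics" (3x3 intrinsics, pixels), "rvec" (rotation vector, rad) and "tvec" (3), from world to camera coordinates, as OpenCV has them. Camera axes: x right, y down, z forward; pixel columns grow to the right and rows downward; lengths in m; the calibration is good to about 2 mm. A picture is of the moment at which its call begins: read the wrist's pose just before it. camera_model takes no time and is no camera call; for the wrist camera it gives the pose at the moment of the call.
- r.close_job(): hands the job in, once; it reports no verdict.
The state is a dict: "time_s": time; "q": joint angles; "qd": joint speeds; "joint_torque": joint torques, N m; "ee_pos": TCP position; "ee_rot": TCP orientation; "contact_force": force on the tool from outside, world axes, zero at the start; "wrist_torque": the same for the moment, N m; "grip_width": finger opening in m.
Only numpy, scipy, OpenCV 4.12 (cv2) and the standard library are available. Lean on these libraries where they do the work, as an engineer would, in place of code of your own. Each camera call takes 0.05 s, during which the arm holds its last target.

## Working session

There is one attempt and no reset: what is moved stays moved. The work goes in short steps, Python scripts to look and compute and a tool call to move; the robot and the scene stay as the last step left them, time stands still between calls to the robot, and variables do not carry over. Pictures are saved under pics/ and viewed, and the job is handed in when it is done.

Besides the shell and the picture viewer there is one more tool, called after ">>>" as a command line: name --argument value ..., lists and objects as JSON in quotes. apply_moves: Moves the arm, as the interface text tells. Its arguments: {"type":"object","properties":{"series":{"type":"array","items":{"type":"object","properties":{"claw":{"type":"number"},"dx":{"type":"number"},"dy":{"type":"number"},"dz":{"type":"number"},"roll":{"type":"number"}}}}},"required":["series"]}

```bash
ls; mkdir -p pics; python3 - <<'E'
from station import r
import cv2
print(r.observe()); print(r.grip_point_offset)
for n in ["scene","top","wrist"]:
    m=r.camera_model(n); print(n,m)
    cv2.imwrite(f"pics/{n}0.png",r.get_image(n))
E
```

```text
pics
{'time_s': 0.0, 'q': array([-1.29249803,  0.42672052,  0.07383405,  1.60659928, -0.03407282,
        1.11082516, -0.06709144]), 'qd': array([-0.00154868,  0.00013564, -0.00030542, -0.0010494 , -0.00089308,
       -0.00011918, -0.00139896]), 'joint_torque': array([ 1.01425601e-03, -9.49832368e+01,  3.76229569e+00, -4.63516331e+01,
        1.93780119e-02,  1.03056669e-02,  4.79942503e-05]), 'ee_pos': array([0.27988986, 0.61378449, 0.23062118]), 'ee_rot': array([-6.66829520e-01, -3.06983828e+00,  2.01564244e-03]), 'contact_force': array([-0.01418207, -0.4350057 , -0.53376179]), 'wrist_torque': array([-0.0174893 , -0.00993176,  0.00741392]), 'grip_width': 0.08528872916589757}
0.0187
scene {'intrinsics': array([[497.48565629,   0.        , 278.32124184],
       [  0.        , 497.48565629, 210.65569359],
       [  0.        ,   0.        ,   1.        ]]), 'rvec': array([ 2.43959845,  0.79723527, -0.22657823]), 'tvec': array([-0.46371113, -0.21343477,  1.19746482])}
top {'intrinsics': array([[405.95145389,   0.        , 279.68246046],
       [  0.        , 405.95145389, 211.12169872],
       [  0.        ,   0.        ,   1.        ]]), 'rvec': array([ 2.14215645, -2.14447237,  0.14705022]), 'tvec': array([0.03517805, 0.55935322, 0.75972375])}
wrist {'intrinsics': array([[333.40405012,   0.        , 277.66096499],
       [  0.        , 333.40405012, 211.12032983],
       [  0.        ,   0.        ,   1.        ]]), 'rvec': array([-2.43664116, -1.56615703, -0.21982717]), 'tvec': array([-0.67483912, -0.03561358,  0.37918002])}
```

View pics/scene0.png

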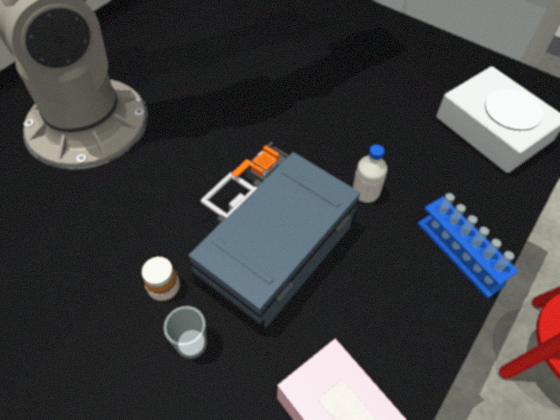

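View pics/top0.png

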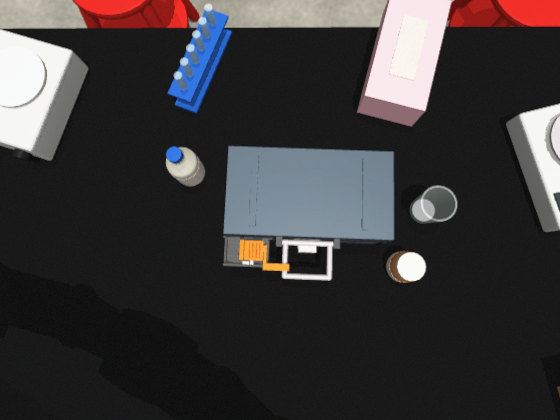

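View pics/wrist0.png

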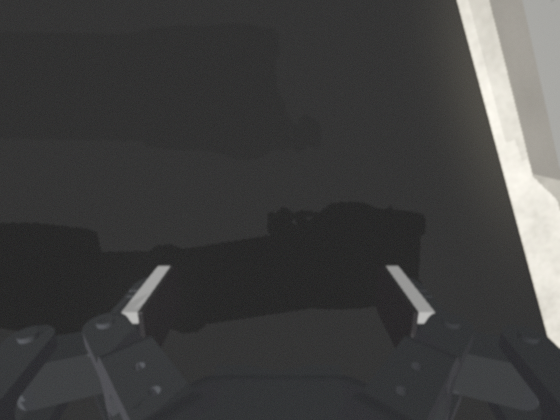

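The scene and top views show the case, with the latch side toward the robot. In the top view the lid spans about (228,147) to (393,240), the orange pad is near (253,250), the tongue near (276,267), and the bail bar is at row ~277. Next I'll measure the poses.

```bash
cat > h.py <<'E'
import numpy as np,cv2
from scipy.spatial.transform import Rotation as R
def cam(m):
    Rm=R.from_rotvec(m["rvec"]).as_matrix(); t=np.array(m["tvec"]); return m["intrinsics"],Rm,t
def ray(m,uv):
    K,Rm,t=cam(m); d=Rm.T@np.linalg.inv(K)@np.array([uv[0],uv[1],1.]); return -Rm.T@t,d
def onz(m,uv,z):
    o,d=ray(m,uv); return o+d*(z-o[2])/d[2]
def proj(m,p):
    K,Rm,t=cam(m); c=K@(Rm@np.asarray(p)+t); return c[:2]/c[2]
def tri(m1,a,m2,b):
    o1,d1=ray(m1,a);o2,d2=ray(m2,b)
    A=np.stack([d1,-d2],1); s=np.linalg.lstsq(A,o2-o1,rcond=None)[0]
    p,q=o1+d1*s[0],o2+d2*s[1]; return (p+q)/2,np.linalg.norm(p-q)
E
python3 - <<'E'
from h import *; from station import r
im=cv2.imread("pics/top0.png"); m=r.camera_model("top")
hsv=cv2.cvtColor(im,cv2.COLOR_BGR2HSV)
print(hsv[190,300],hsv[250,253],im[190,300],im[245,300])
mask=((hsv[...,2]>60)&(hsv[...,0]>95)&(hsv[...,0]<115)&(hsv[...,1]>60)&(hsv[...,1]<150)).astype(np.uint8)*255
mask[:, :215]=0; mask[:120]=0
cs,_=cv2.findContours(mask,0,2); c=max(cs,key=cv2.contourArea)
rect=cv2.minAreaRect(c); print(rect)
b=cv2.boxPoints(rect); P=np.array([onz(m,p,.118) for p in b]); print(b,P.round(4))
for i in range(4): print(np.linalg.norm(P[i]-P[i-1]))
print("ctr",P.mean(0))
cv2.imwrite("pics/topz.png",cv2.resize(im[220:300,210:350],None,fx=5.6,fy=5.6,interpolation=cv2.INTER_CUBIC))
im=cv2.imread("pics/scene0.png")
cv2.imwrite("pics/scz.png",cv2.resize(im[130:240,190:330],None,fx=5.4,fy=5.4,interpolation=cv2.INTER_CUBIC))
E
```

```text
[102  49 155] [ 15 201 242] [155 143 125] [231 231 236]
((342.0, 241.0), (0.0, 0.0), 0.0)
[[342. 241.]
 [342. 241.]
 [342. 241.]
 [342. 241.]] [[ 0.4949 -0.0755  0.118 ]
 [ 0.4949 -0.0755  0.118 ]
 [ 0.4949 -0.0755  0.118 ]
 [ 0.4949 -0.0755  0.118 ]]
0.0
0.0
0.0
0.0
ctr [ 0.49490321 -0.07548039  0.118     ]
```

View pics/topz.png

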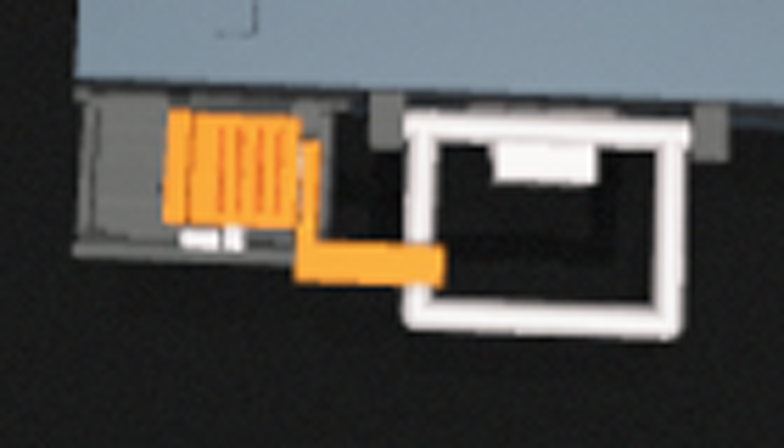

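View pics/scz.png

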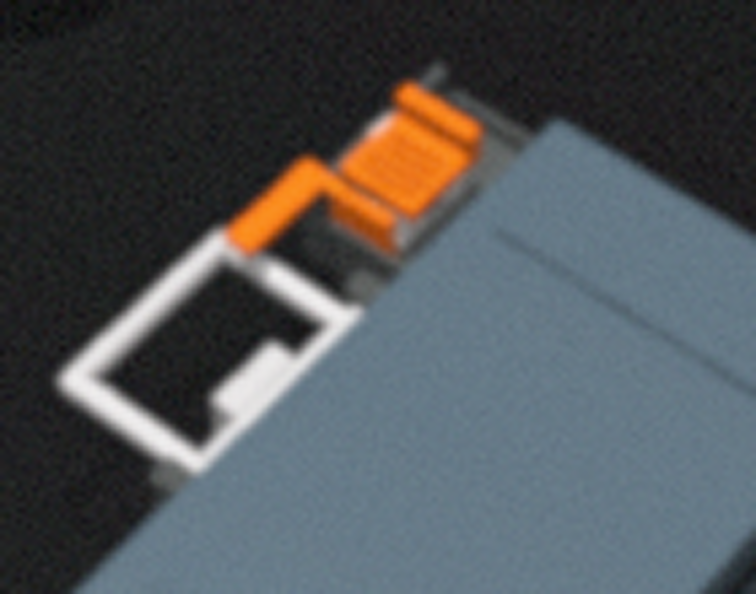

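The zooms show the pad with its ridge at the +y (image left) end, the tongue crossing over the bail's left arm, and the free bail loop. My lid mask was too strict, so I'll fix the colour range.

```bash
python3 - <<'E'
from h import *; from station import r
im=cv2.imread("pics/top0.png"); m=r.camera_model("top"); ms=r.camera_model("scene")
hsv=cv2.cvtColor(im,cv2.COLOR_BGR2HSV)
mask=((hsv[...,2]>110)&(hsv[...,0]>92)&(hsv[...,0]<115)&(hsv[...,1]>30)&(hsv[...,1]<150)).astype(np.uint8)*255
mask[:, :215]=0; mask[:120]=0
mask=cv2.morphologyEx(mask,cv2.MORPH_OPEN,np.ones((5,5)))
cs,_=cv2.findContours(mask,0,2); c=max(cs,key=cv2.contourArea)
rect=cv2.minAreaRect(c); b=cv2.boxPoints(rect)
P=np.array([onz(m,p,.118) for p in b]); print(b,P.round(4))
e=[np.linalg.norm(P[i]-P[i-1]) for i in range(4)]; print(e)
ctr=P.mean(0); 
i=int(np.argmax(e)); d=P[i]-P[i-1]
if d[1]<0: d=-d
yaw=np.arctan2(-d[0],d[1]); print("ctr",ctr,"yaw deg",np.degrees(yaw))
# scene lid corners check
c0=np.array([ctr[0],ctr[1],0]); Rz=R.from_euler('z',yaw).as_matrix()
np.savez("case.npz",c=c0,R=Rz)
for n,mm in (("top",m),("scene",ms)):
  for nm,q in dict(padc=(-108,93.5,120),ridge_top=(-108,110,130),tongue_end=(-135,31,113),bailc=(-150,0,97),fl=(-80,150,118),fr=(-80,-150,118),bl=(80,150,118),br=(80,-150,118)).items():
    print(n,nm,proj(mm,c0+Rz@np.array(q)/1000).round(1))
# orange measure in case frame
om=((hsv[...,0]<22)&(hsv[...,1]>150)&(hsv[...,2]>150)).astype(np.uint8)*255
cs,_=cv2.findContours(om[:, :300],0,2)
for c in cs:
  if cv2.contourArea(c)>20:
    print(cv2.contourArea(c),[ (p,(1000*Rz.T@(onz(m,p,.12)-c0)).round(1)) for p in cv2.approxPolyDP(c,1.5,True)[:,0].tolist()])
for nm,uv,z,rad in (("cap",(175,154),.14,0),):
  print(nm,onz(m,uv,z))
for nm,uv,z in (("amber",(411,267),.075),("beaker",(437,204),.09)):
  p=onz(m,uv,z);print(nm,p, 1000*Rz.T@(p-c0))
print(1000*Rz.T@(onz(m,(175,154),.14)-c0))
E
```

```text
[[223.35388 233.73634]
 [226.38715 145.77196]
 [396.01306 151.62114]
 [392.9798  239.58553]] [[ 0.508   0.1335  0.118 ]
 [ 0.6687  0.1311  0.118 ]
 [ 0.6568 -0.177   0.118 ]
 [ 0.4973 -0.165   0.118 ]]
[np.float64(0.29871099142706153), np.float64(0.16072514082736392), np.float64(0.30829051329804324), np.float64(0.15997287123220633)]
ctr [ 0.5826794 -0.0193404  0.118    ] yaw deg -2.2011287658737992
top padc [254.4 250.5]
top ridge_top [244.5 249.8]
top tongue_end [289.5 267.4]
top bailc [306.4 276.6]
top fl [223.3 233.4]
top fr [393.6 239.8]
top bl [228.4 145.9]
top br [393.4 151.6]
scene padc [263.5 161.7]
scene ridge_top [268.7 153.4]
scene tongue_end [232.5 176.7]
scene bailc [216.8 187.7]
scene fl [292.1 152.1]
scene fr [187.6 254.9]
scene bl [359.1 192.4]
scene br [258.7 308.8]
658.5 [([240, 240], array([-90.6, 119.7, 120. ])), ([239, 259], array([-123.8,  119.7,  120. ])), ([262, 260], array([-124. ,   79.5,  120. ])), ([262, 267], array([-136.1,   79. ,  120. ])), ([267, 270], array([-140.9,   70.1,  120. ])), ([288, 270], array([-139.6,   33.6,  120. ])), ([288, 264], array([
[... 586 characters left out ...]
7. , 120. ]))]
730.5 [([73, 0], array([359.1, 465.3, 120. ])), ([86, 10], array([339. , 437.9, 120. ])), ([105, 15], array([329.8, 400.4, 120. ])), ([116, 15], array([330.5, 379.3, 120. ])), ([131, 11], array([339.7, 351.2, 120. ])), ([131, 9], array([343.9, 351.6, 120. ])), ([136, 8], array([346.3, 342.2, 120. ])), ([136, 6], array([350.5, 342.6, 120. ])), ([141, 5], array([352.9, 333.1, 120. ])), ([146, 0], array([363.7, 324.4, 120. ]))]
cap [0.64700055 0.21835604 0.14      ]
amber [ 0.44986542 -0.20779471  0.075     ] [-125.47792809 -193.41630875   75.        ]
beaker [ 0.565036   -0.25644277  0.09      ] [  -8.52387398 -237.60506271   90.        ]
[ 55.14436684 239.99147757 140.        ]
```

The case pose checks out: the lid sides come to about 160 × 300 mm, and the lid corners reproject within about 1 px in the scene view. Next I'll plan the hover above the pad, with the tool's y along case x.

```bash
cat >> h.py <<'E'
_d=np.load("case.npz"); C=_d["c"]; RZ=_d["R"]
def w(p): return C+RZ@(np.array(p)/1000)
def cs(p): return 1000*RZ.T@(np.asarray(p)-C)
def plan(s,p):  # tool shift (mm) and roll to align tool y with case x
    T=R.from_rotvec(s["ee_rot"]).as_matrix()
    d=T.T@(w(p)-s["ee_pos"])*1000
    v=T.T@RZ[:,0]; return d.round(1),np.degrees(np.arctan2(-v[0],v[1])).round(2)
def where(s):
    T=R.from_rotvec(s["ee_rot"]).as_matrix()
    print("t",round(s["time_s"],2),"case mm",cs(s["ee_pos"]).round(2),"F(case)",(RZ.T@s["contact_force"]).round(2),"wt",s["wrist_torque"].round(2),"w",round(s["grip_width"]*1000,1))
E
python3 - <<'E'
from h import *; from station import r
s=r.observe(); where(s); print(plan(s,(-108,96,200)))
m=r.camera_model("wrist");o,_=ray(m,(0,0)); T=R.from_rotvec(s["ee_rot"]).as_matrix()
print("cam in tool",T.T@(o-s["ee_pos"]), "axes in tool",T.T@cam(m)[1].T)
E
```

```text
t 0.15 case mm [-326.83  621.1   230.79] F(case) [-1.31 -0.05  0.7 ] wt [ 0.04  0.02 -0.01] w 85.4
(array([-401.8, -402.7,   31.2]), np.float64(67.69))
cam in tool [ 0.07046831  0.00056224 -0.14267038] axes in tool [[-6.03829289e-04 -9.60851127e-01 -2.77064519e-01]
 [ 9.99999814e-01 -5.54914924e-04 -2.54953416e-04]
 [ 9.12250408e-05 -2.77064621e-01  9.60851283e-01]]
```

>>> apply_moves --series '[{"dx": -35,"dy": -36,"dz": 0,"roll": 8,"claw": 0},{"dx": -70,"dy": -73,"dz": 0,"roll": 16,"claw": 0},{"dx": -104,"dy": -109,"dz": 0,"roll": 24,"claw": 0},{"dx": -139,"dy": -145,"dz": 0,"roll": 32,"claw": 0},{"dx": -173,"dy": -182,"dz": 0,"roll": 40,"claw": 0},{"dx": -208,"dy": -218,"dz": 0,"roll": 48,"claw": 0},{"dx": -242,"dy": -254,"dz": 0,"roll": 56,"claw": 0},{"dx": -277,"dy": -291,"dz": 0,"roll": 64,"claw": 0},{"dx": -312,"dy": -327,"dz": 5,"roll": 67.7,"claw": 0},{"dx": -346,"dy": -363,"dz": 10,"roll": 67.7,"claw": 0},{"dx": -381,"dy": -400,"dz": 20,"roll": 67.7,"claw": 0},{"dx": -415,"dy": -436,"dz": 31,"roll": 67.7,"claw": 0}]'

```text
time_s: 1.35
ee_pos: [0.4756, 0.0477, 0.2014]
ee_rot: [2.263, 2.178, 0.002]
contact_force: [1.7, 0.8, 0.5]
grip_width: -0.0001
```

```bash
python3 - <<'E'
from h import *; from station import r
s=r.observe(); where(s); print(plan(s,(-108,60,200)))
m=r.camera_model("wrist"); im=r.get_image("wrist"); cv2.imwrite("pics/w1.png",im)
for q in [(-108,93.5,120),(-91,110,130),(-125,110,130),(-91,110,120),(-125,110,120),(-129,31,113),(-141,31,113)]: print(q,proj(m,w(q)).round(1))
E
```

```text
t 1.35 case mm [-109.55   62.83  201.41] F(case) [1.66 0.87 0.5 ] wt [ 0.02 -0.09  0.02] w -0.1
(array([-2.8,  1.6,  1.4]), np.float64(0.01))
(-108, 93.5, 120) [279.7 176.7]
(-91, 110, 130) [306.5 153.8]
(-125, 110, 130) [253.1 153.9]
(-91, 110, 120) [305.2 152.1]
(-125, 110, 120) [254.2 152.2]
(-129, 31, 113) [251.6 257.3]
(-141, 31, 113) [235.6 257.3]
```

View pics/w1.png

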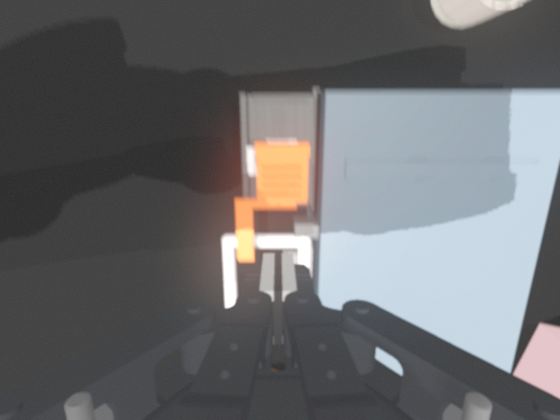

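The wrist view shows the pad at about (282,172), the tongue end near row 262, and the bail below it. The arm may still have been settling, so I'll look again, zoomed.

```bash
python3 - <<'E'
from h import *; from station import r
s=r.observe(); where(s); print(plan(s,(-108,60,200)))
m=r.camera_model("wrist"); im=r.get_image("wrist"); cv2.imwrite("pics/w2.png",cv2.resize(im[80:320,180:360],None,fx=3,fy=2.5,interpolation=cv2.INTER_CUBIC))
for q in [(-108,77,120),(-108,110,130),(-108,117,130),(-108,110,120),(-135,31,113),(-150,0,97),(-80,150,118)]: print(q,proj(m,w(q)).round(1))
h=cv2.cvtColor(im,cv2.COLOR_BGR2HSV); om=((h[...,0]<22)&(h[...,1]>130)&(h[...,2]>120)).astype(np.uint8)*255
for c in cv2.findContours(om,0,2)[0]:
  if cv2.contourArea(c)>50: print(cv2.approxPolyDP(c,2,True)[:,0].tolist())
print(im[138:215:1,270].tolist()[::3])
E
```

```text
t 1.4 case mm [-108.28   55.54  200.2 ] F(case) [-1.77 -9.43 -2.15] wt [-0.48  0.16  0.02] w -0.2
(array([4.5, 0.2, 0.2]), np.float64(-0.33))
(-108, 77, 120) [277.7 190. ]
(-108, 110, 130) [277.3 142. ]
(-108, 117, 130) [277.3 130.5]
(-108, 110, 120) [277.4 140.8]
(-135, 31, 113) [241.7 248.8]
(-150, 0, 97) [226.7 276.6]
(-80, 150, 118) [321.5  75.3]
[[292, 195], [264, 195], [255, 182], [252, 187], [231, 186], [232, 220], [249, 222], [250, 196]]
[[259, 182], [298, 180], [259, 179]]
[[258, 171], [298, 172], [291, 169]]
[[258, 161], [258, 164], [298, 163], [297, 160]]
[[257, 154], [298, 152], [262, 151]]
[[132, 202, 255], [132, 203, 255], [132, 203, 255], [132, 202, 255], [130, 201, 255], [109, 169, 255], [129, 199, 255], [130, 200, 255], [110, 170, 255], [129, 199, 255], [130, 202, 255], [108, 167, 255], [129, 198, 255], [129, 198, 255], [107, 164, 255], [130, 198, 255], [132, 201, 255], [132, 201, 255], [131, 200, 255], [117, 177, 255], [89, 97, 139], [92, 98, 139], [95, 101, 140], [94, 101, 138], [99, 105, 139], [100, 105, 138]]
```

View pics/w2.png

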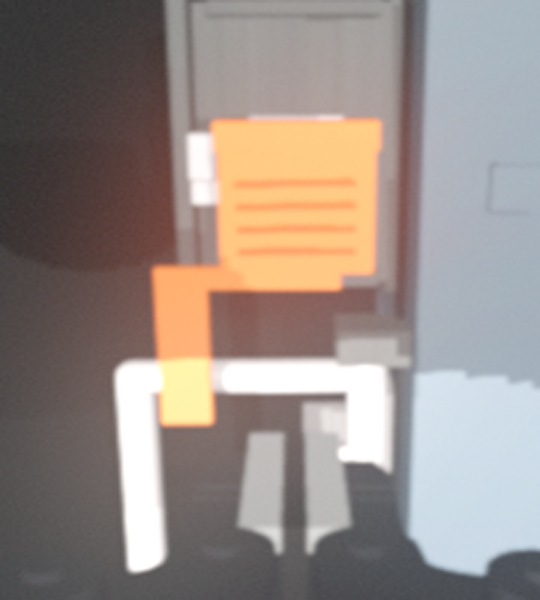

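The arm is still swinging from the stop, so I'll let it settle and measure once more.

>>> apply_moves --series '[{"dx": 0,"claw": 0},{"dx": 0,"claw": 0},{"dx": 0,"claw": 0},{"dx": 0,"claw": 0},{"dx": 0,"claw": 0}]'

```text
invalid input
```

```bash
python3 - <<'E'
from h import *; from station import r
s=r.observe(); where(s); print(plan(s,(-108,96,140)))
m=r.camera_model("wrist"); im=r.get_image("wrist"); cv2.imwrite("pics/w3.png",cv2.resize(im[100:240,200:340],None,fx=4,fy=4,interpolation=cv2.INTER_CUBIC))
s=r.observe(); where(s)
for q in [(-108,77,120),(-108,110,130),(-108,117,130),(-108,110,120),(-135,31,113),(-150,0,97),(-80,150,118),(-80,100,118)]: print(q,proj(m,w(q)).round(1))
E
```

```text
t 1.45 case mm [-109.24   58.71  200.55] F(case) [-0.21  0.92  0.8 ] wt [ 0.03 -0.    0.06] w -0.0
(array([37.4,  1. , 60.5]), np.float64(-0.43))
t 1.5 case mm [-109.76   61.64  200.83] F(case) [ 0.84  0.52 -0.8 ] wt [ 0.06  0.02 -0.01] w -0.1
(-108, 77, 120) [279.2 194.4]
(-108, 110, 130) [278.9 147.1]
(-108, 117, 130) [278.8 135.7]
(-108, 110, 120) [278.8 145.7]
(-135, 31, 113) [243.4 252.6]
(-150, 0, 97) [228.4 280. ]
(-80, 150, 118) [322.7  80.7]
(-80, 100, 118) [320.5 160.1]
```

View pics/w3.png

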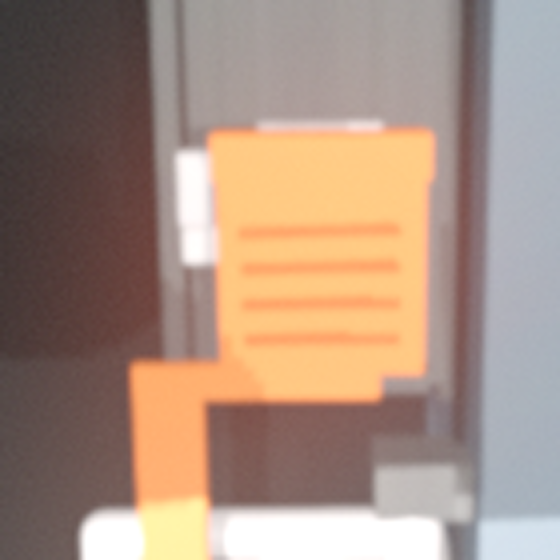

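>>> apply_moves --series '[{"dx": 9,"dy": 1,"dz": 10},{"dx": 18,"dy": 1,"dz": 20},{"dx": 26,"dy": 1,"dz": 30},{"dx": 32,"dy": 1,"dz": 40},{"dx": 36,"dy": 1,"dz": 48},{"dx": 37,"dy": 1,"dz": 54},{"dx": 37,"dy": 1,"dz": 57},{"dx": 37,"dy": 1,"dz": 58},{"dx": 37,"dy": 1,"dz": 58},{"dx": 37,"dy": 1,"dz": 58},{"dx": 37,"dy": 1,"dz": 58},{"dx": 37,"dy": 1,"dz": 58}]'

```text
invalid input
```

>>> apply_moves --series '[{"dx": 9,"dy": 1,"dz": 10,"roll": 0,"claw": 0},{"dx": 18,"dy": 1,"dz": 20,"roll": 0,"claw": 0},{"dx": 26,"dy": 1,"dz": 30,"roll": 0,"claw": 0},{"dx": 32,"dy": 1,"dz": 40,"roll": 0,"claw": 0},{"dx": 36,"dy": 1,"dz": 48,"roll": 0,"claw": 0},{"dx": 37,"dy": 1,"dz": 54,"roll": 0,"claw": 0},{"dx": 37,"dy": 1,"dz": 57,"roll": 0,"claw": 0},{"dx": 37,"dy": 1,"dz": 58,"roll": 0,"claw": 0},{"dx": 37,"dy": 1,"dz": 58,"roll": 0,"claw": 0},{"dx": 37,"dy": 1,"dz": 58,"roll": 0,"claw": 0},{"dx": 37,"dy": 1,"dz": 58,"roll": 0,"claw": 0},{"dx": 37,"dy": 1,"dz": 58,"roll": 0,"claw": 0}]'

```text
time_s: 2.7
ee_pos: [0.4778, 0.0864, 0.1435]
ee_rot: [2.264, 2.178, 0.001]
contact_force: [0.6, 0.2, 0.3]
grip_width: 0.0001
```

```bash
python3 - <<'E'
from h import *; from station import r
s=r.observe(); where(s); print(plan(s,(-108,96,140)))
m=r.camera_model("top"); im=r.get_image("top"); cv2.imwrite("pics/t4.png",cv2.resize(im[200:300,180:340],None,fx=5,fy=5,interpolation=cv2.INTER_CUBIC))
im=r.get_image("scene"); cv2.imwrite("pics/s4.png",cv2.resize(im[60:240,180:360],None,fx=3.3,fy=3.3,interpolation=cv2.INTER_CUBIC))
s=r.observe(); where(s)
E
```

```text
t 2.7 case mm [-108.88  101.66  143.52] F(case) [0.6 0.2 0.3] wt [ 0.02 -0.01  0.04] w 0.1
(array([-5.7,  0.9,  3.5]), np.float64(-0.02))
t 2.8 case mm [-108.92  101.66  143.42] F(case) [ 0.3  -1.02  0.47] wt [0.04 0.06 0.06] w 0.5
```

View pics/s4.png

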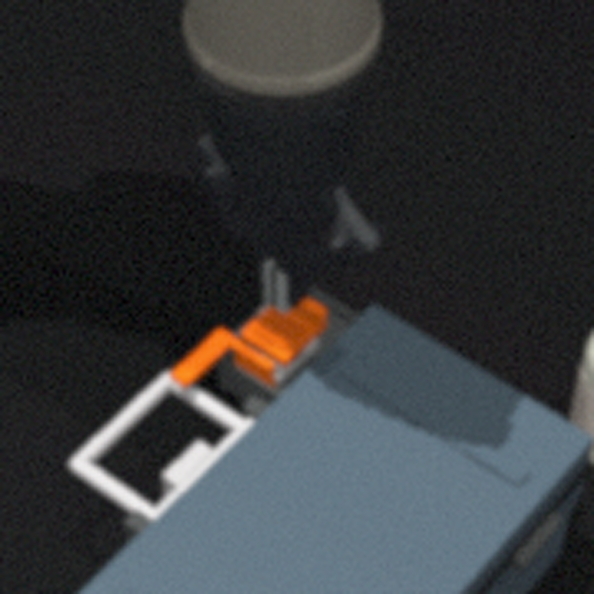

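Settled; the fingers hover just over the pad. I'll shift back 6 mm in y and take a settled wrist picture.

>>> apply_moves --series '[{"dx": -2,"dy": 1,"dz": 2,"roll": 0,"claw": 0},{"dx": -4,"dy": 1,"dz": 4,"roll": 0,"claw": 0},{"dx": -6,"dy": 1,"dz": 7,"roll": 0,"claw": 0},{"dx": -6,"dy": 1,"dz": 9,"roll": 0,"claw": 0},{"dx": -6,"dy": 1,"dz": 10,"roll": 0,"claw": 0},{"dx": -6,"dy": 1,"dz": 10,"roll": 0,"claw": 0},{"dx": -6,"dy": 1,"dz": 10,"roll": 0,"claw": 0},{"dx": -6,"dy": 1,"dz": 10,"roll": 0,"claw": 0}]'

```text
time_s: 3.6
ee_pos: [0.4785, 0.0805, 0.1334]
ee_rot: [-2.264, -2.178, -0.0]
contact_force: [-0.2, -0.4, 0.6]
grip_width: 0.0001
```

```bash
python3 - <<'E'
from h import *; from station import r
s=r.observe(); where(s); print(plan(s,(-108,96,130)))
m=r.camera_model("wrist"); im=r.get_image("wrist"); cv2.imwrite("pics/w5.png",cv2.resize(im[170:350,190:370],None,fx=3.3,fy=3.3,interpolation=cv2.INTER_CUBIC))
for q in [(-108,77,120),(-108,110,130),(-108,117,130),(-108,110,120),(-80,150,118),(-80,100,118)]: print(q,proj(m,w(q)).round(1))
E
```

```text
t 3.6 case mm [-107.95   95.73  133.36] F(case) [-0.17 -0.43  0.6 ] wt [-0.01 -0.03  0.03] w 0.1
(array([ 0.3, -0. ,  3.4]), np.float64(-0.01))
(-108, 77, 120) [277.3 292.9]
(-108, 110, 130) [277.2 241. ]
(-108, 117, 130) [277.2 226.8]
(-108, 110, 120) [277.2 233.7]
(-80, 150, 118) [336.8 151.9]
(-80, 100, 118) [332.1 250.7]
```

View pics/w5.png

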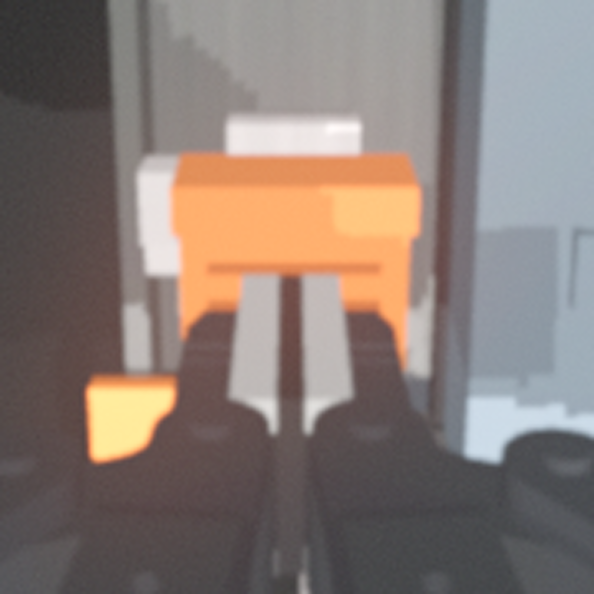

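The ridge's top edges sit at rows 226 and 241. Combined with the top view, this suggests the catch is about 1.5 mm to +y and a few mm high. I'll feel for it from above.

>>> apply_moves --series '[{"dx": 0,"dy": 0,"dz": 2,"roll": 0,"claw": 0},{"dx": 0,"dy": 0,"dz": 4,"roll": 0,"claw": 0},{"dx": 0,"dy": 0,"dz": 6,"roll": 0,"claw": 0},{"dx": 0,"dy": 0,"dz": 7,"roll": 0,"claw": 0},{"dx": 0,"dy": 0,"dz": 7,"roll": 0,"claw": 0},{"dx": 0,"dy": 0,"dz": 7,"roll": 0,"claw": 0}]'

```text
time_s: 4.25
ee_pos: [0.4784, 0.0804, 0.1263]
ee_rot: [-2.264, -2.178, 0.0]
contact_force: [1.6, -0.0, 0.2]
grip_width: 0.0002
```

>>> apply_moves --series '[{"dx": 0,"dy": 0,"dz": 1,"roll": 0,"claw": 0},{"dx": 0,"dy": 0,"dz": 1,"roll": 0,"claw": 0},{"dx": 0,"dy": 0,"dz": 1,"roll": 0,"claw": 0}]'

```text
time_s: 4.55
ee_pos: [0.4785, 0.0804, 0.1253]
ee_rot: [2.264, 2.178, -0.0]
contact_force: [0.4, 0.5, 0.8]
grip_width: -0.0001
```

>>> apply_moves --series '[{"dx": 0,"dy": 0,"dz": 1,"roll": 0,"claw": 0},{"dx": 0,"dy": 0,"dz": 1,"roll": 0,"claw": 0},{"dx": 0,"dy": 0,"dz": 1,"roll": 0,"claw": 0}]'

```text
time_s: 4.85
ee_pos: [0.4784, 0.0804, 0.1243]
ee_rot: [-2.264, -2.178, 0.0]
contact_force: [-0.2, 0.7, -0.3]
grip_width: -0.0001
```

>>> apply_moves --series '[{"dx": 0,"dy": 0,"dz": 1,"roll": 0,"claw": 0},{"dx": 0,"dy": 0,"dz": 1,"roll": 0,"claw": 0},{"dx": 0,"dy": 0,"dz": 1,"roll": 0,"claw": 0}]'

```text
time_s: 5.15
ee_pos: [0.4786, 0.0804, 0.1234]
ee_rot: [2.264, 2.178, 0.0]
contact_force: [-0.6, -0.2, 3.1]
grip_width: -0.0002
```

>>> apply_moves --series '[{"dx": 0,"dy": 0,"dz": 1,"roll": 0,"claw": 0},{"dx": 0,"dy": 0,"dz": 1,"roll": 0,"claw": 0},{"dx": 0,"dy": 0,"dz": 1,"roll": 0,"claw": 0}]'

```text
time_s: 5.45
ee_pos: [0.4786, 0.0804, 0.1224]
ee_rot: [2.264, 2.178, 0.0]
contact_force: [-0.5, -0.4, 6.2]
grip_width: -0.0005
```

Contact came at z ≈ 124, so the catch is about 4 mm high. I need a sink of about 4.2 mm (z ≈ 119.8, about 11.5 N).

>>> apply_moves --series '[{"dx": 0,"dy": 0,"dz": 0.5,"roll": 0,"claw": 0},{"dx": 0,"dy": 0,"dz": 1,"roll": 0,"claw": 0},{"dx": 0,"dy": 0,"dz": 1.5,"roll": 0,"claw": 0},{"dx": 0,"dy": 0,"dz": 1.5,"roll": 0,"claw": 0},{"dx": 0,"dy": 0,"dz": 1.5,"roll": 0,"claw": 0}]'

```text
time_s: 5.95
ee_pos: [0.4786, 0.0804, 0.121]
ee_rot: [2.264, 2.178, 0.0]
contact_force: [-1.8, -0.3, 9.1]
grip_width: 0.0003
```

>>> apply_moves --series '[{"dx": 0,"dy": 0,"dz": 0.5,"roll": 0,"claw": 0},{"dx": 0,"dy": 0,"dz": 1,"roll": 0,"claw": 0},{"dx": 0,"dy": 0,"dz": 1,"roll": 0,"claw": 0},{"dx": 0,"dy": 0,"dz": 1,"roll": 0,"claw": 0}]'

```text
time_s: 6.35
ee_pos: [0.4787, 0.0804, 0.1201]
ee_rot: [2.264, 2.178, 0.001]
contact_force: [-0.4, -0.4, 10.5]
grip_width: -0.0001
```

>>> apply_moves --series '[{"dx": 0,"dy": 0,"dz": 0.4,"roll": 0,"claw": 0},{"dx": 0,"dy": 0,"dz": 0.4,"roll": 0,"claw": 0},{"dx": 0,"dy": 0,"dz": 0.4,"roll": 0,"claw": 0}]'

```text
time_s: 6.65
ee_pos: [0.4787, 0.0804, 0.1197]
ee_rot: [2.264, 2.178, 0.001]
contact_force: [-2.8, -1.4, 10.7]
grip_width: -0.0001
```

```bash
python3 - <<'E'
from h import *; from station import r
where(r.observe())
E
```

```text
t 6.65 case mm [-107.73   95.67  119.71] F(case) [-2.72 -1.48 10.73] wt [-0.21  0.51  0.  ] w -0.1
```

Pressed about 4.2 mm. Now I'll slide gently to +y and feel for the ridge.

>>> apply_moves --series '[{"dx": 0.7,"dy": 0,"dz": 0.1,"roll": 0,"claw": 0},{"dx": 1.4,"dy": 0,"dz": 0.1,"roll": 0,"claw": 0},{"dx": 2,"dy": 0,"dz": 0.1,"roll": 0,"claw": 0},{"dx": 2,"dy": 0,"dz": 0.1,"roll": 0,"claw": 0}]'

```text
time_s: 7.05
ee_pos: [0.4787, 0.0812, 0.1195]
ee_rot: [2.264, 2.177, -0.001]
contact_force: [-1.6, -8.0, 11.6]
grip_width: 0.0
```

>>> apply_moves --series '[{"dx": 0.7,"dy": 0,"dz": 0,"roll": 0,"claw": 0},{"dx": 1.4,"dy": 0,"dz": 0,"roll": 0,"claw": 0},{"dx": 1.4,"dy": 0,"dz": 0,"roll": 0,"claw": 0}]'

```text
time_s: 7.35
ee_pos: [0.4787, 0.0826, 0.1195]
ee_rot: [2.264, 2.176, -0.001]
contact_force: [-2.2, -9.4, 10.5]
grip_width: -0.0002
```

>>> apply_moves --series '[{"dx": 0.5,"dy": 0,"dz": 0,"roll": 0,"claw": 0},{"dx": 1,"dy": 0,"dz": 0,"roll": 0,"claw": 0},{"dx": 1,"dy": 0,"dz": 0,"roll": 0,"claw": 0}]'

```text
time_s: 7.65
ee_pos: [0.4788, 0.0835, 0.1195]
ee_rot: [2.264, 2.176, -0.001]
contact_force: [-2.0, -7.8, 12.1]
grip_width: -0.0001
```

>>> apply_moves --series '[{"dx": 0.7,"dy": 0,"dz": 0,"roll": 0,"claw": 0},{"dx": 1.4,"dy": 0,"dz": 0,"roll": 0,"claw": 0},{"dx": 2,"dy": 0,"dz": 0,"roll": 0,"claw": 0},{"dx": 2,"dy": 0,"dz": 0,"roll": 0,"claw": 0}]'

```text
time_s: 8.05
ee_pos: [0.4788, 0.0856, 0.1195]
ee_rot: [2.265, 2.176, -0.001]
contact_force: [-2.0, -9.3, 11.9]
grip_width: 0.0001
```

>>> apply_moves --series '[{"dx": 0.7,"dy": 0,"dz": 0,"roll": 0,"claw": 0},{"dx": 1.4,"dy": 0,"dz": 0,"roll": 0,"claw": 0},{"dx": 2,"dy": 0,"dz": 0,"roll": 0,"claw": 0},{"dx": 2,"dy": 0,"dz": 0,"roll": 0,"claw": 0}]'

```text
time_s: 8.45
ee_pos: [0.4789, 0.0876, 0.1195]
ee_rot: [2.265, 2.176, -0.001]
contact_force: [-2.3, -9.1, 11.7]
grip_width: 0.0
```

```bash
python3 - <<'E'
from h import *; from station import r
where(r.observe())
im=r.get_image("top"); cv2.imwrite("pics/t6.png",cv2.resize(im[200:300,200:340],None,fx=5.6,fy=5.6,interpolation=cv2.INTER_CUBIC))
E
```

```text
t 8.45 case mm [-107.81  102.83  119.48] F(case) [-1.96 -9.15 11.7 ] wt [-1.95  0.4   0.04] w 0.0
```

View pics/t6.png

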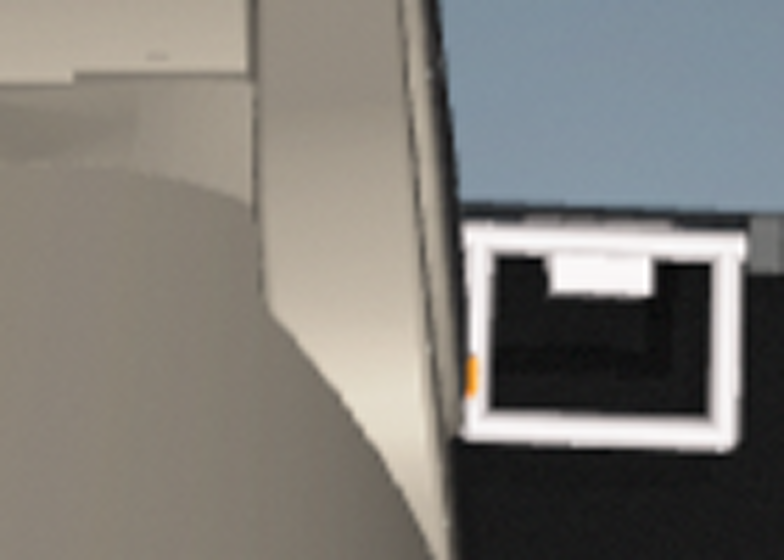

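The tongue's tip has withdrawn about 7 to 8 mm, so the tab is moving with the fingers. I'll continue.

>>> apply_moves --series '[{"dx": 0.8,"dy": 0,"dz": 0,"roll": 0,"claw": 0},{"dx": 1.6,"dy": 0,"dz": 0,"roll": 0,"claw": 0},{"dx": 2.4,"dy": 0,"dz": 0,"roll": 0,"claw": 0},{"dx": 3.2,"dy": 0,"dz": 0,"roll": 0,"claw": 0},{"dx": 4,"dy": 0,"dz": 0,"roll": 0,"claw": 0},{"dx": 4,"dy": 0,"dz": 0,"roll": 0,"claw": 0}]'

```text
time_s: 9.1
ee_pos: [0.4791, 0.0916, 0.1195]
ee_rot: [2.265, 2.176, -0.001]
contact_force: [-1.9, -8.4, 12.2]
grip_width: 0.0002
```

>>> apply_moves --series '[{"dx": 0.8,"dy": 0,"dz": 0,"roll": 0,"claw": 0},{"dx": 1.6,"dy": 0,"dz": 0,"roll": 0,"claw": 0},{"dx": 2.4,"dy": 0,"dz": 0,"roll": 0,"claw": 0},{"dx": 3.2,"dy": 0,"dz": 0,"roll": 0,"claw": 0},{"dx": 4,"dy": 0,"dz": 0,"roll": 0,"claw": 0},{"dx": 4,"dy": 0,"dz": 0,"roll": 0,"claw": 0}]'

```text
time_s: 9.7
ee_pos: [0.4792, 0.0956, 0.1195]
ee_rot: [2.265, 2.176, -0.001]
contact_force: [-1.9, -8.6, 10.4]
grip_width: -0.0002
```

>>> apply_moves --series '[{"dx": 0.8,"dy": 0,"dz": 0,"roll": 0,"claw": 0},{"dx": 1.6,"dy": 0,"dz": 0,"roll": 0,"claw": 0},{"dx": 2.4,"dy": 0,"dz": 0,"roll": 0,"claw": 0},{"dx": 3,"dy": 0,"dz": 0,"roll": 0,"claw": 0},{"dx": 3,"dy": 0,"dz": 0,"roll": 0,"claw": 0}]'

```text
time_s: 10.2
ee_pos: [0.4793, 0.0985, 0.1195]
ee_rot: [2.265, 2.176, -0.001]
contact_force: [-1.7, -9.0, 11.4]
grip_width: 0.0003
```

>>> apply_moves --series '[{"dx": 0.6,"dy": 0,"dz": 0,"roll": 0,"claw": 0},{"dx": 1.2,"dy": 0,"dz": 0,"roll": 0,"claw": 0},{"dx": 1.8,"dy": 0,"dz": 0,"roll": 0,"claw": 0},{"dx": 2,"dy": 0,"dz": 0,"roll": 0,"claw": 0}]'

```text
time_s: 10.6
ee_pos: [0.4794, 0.1006, 0.1195]
ee_rot: [2.265, 2.176, -0.001]
contact_force: [-1.2, -8.9, 11.5]
grip_width: -0.0001
```

>>> apply_moves --series '[{"dx": 0.5,"dy": 0,"dz": 0,"roll": 0,"claw": 0},{"dx": 1,"dy": 0,"dz": 0,"roll": 0,"claw": 0},{"dx": 1,"dy": 0,"dz": 0,"roll": 0,"claw": 0}]'

```text
time_s: 10.9
ee_pos: [0.4795, 0.1015, 0.1195]
ee_rot: [2.265, 2.176, -0.001]
contact_force: [-1.6, -8.8, 11.8]
grip_width: 0.0
```

>>> apply_moves --series '[{"dx": 0.5,"dy": 0,"dz": 0,"roll": 0,"claw": 0},{"dx": 1,"dy": 0,"dz": 0,"roll": 0,"claw": 0},{"dx": 1,"dy": 0,"dz": 0,"roll": 0,"claw": 0}]'

```text
time_s: 11.2
ee_pos: [0.4795, 0.1025, 0.1195]
ee_rot: [2.265, 2.176, -0.001]
contact_force: [-1.4, -9.0, 11.3]
grip_width: -0.0
```

>>> apply_moves --series '[{"dx": 0.5,"dy": 0,"dz": 0,"roll": 0,"claw": 0},{"dx": 1,"dy": 0,"dz": 0,"roll": 0,"claw": 0},{"dx": 1,"dy": 0,"dz": 0,"roll": 0,"claw": 0}]'

```text
time_s: 11.5
ee_pos: [0.4795, 0.1036, 0.1195]
ee_rot: [2.265, 2.176, -0.001]
contact_force: [-2.0, -8.3, 11.5]
grip_width: 0.0005
```

>>> apply_moves --series '[{"dx": 0.5,"dy": 0,"dz": 0,"roll": 0,"claw": 0},{"dx": 1,"dy": 0,"dz": 0,"roll": 0,"claw": 0},{"dx": 1,"dy": 0,"dz": 0,"roll": 0,"claw": 0}]'

```text
time_s: 11.8
ee_pos: [0.4797, 0.1046, 0.1195]
ee_rot: [2.264, 2.176, -0.001]
contact_force: [-1.3, -7.8, 12.2]
grip_width: 0.0001
```

```bash
python3 - <<'E'
from h import *; from station import r
where(r.observe())
m=r.camera_model("wrist"); im=r.get_image("wrist"); cv2.imwrite("pics/w7.png",cv2.resize(im[170:350,190:370],None,fx=3.3,fy=3.3,interpolation=cv2.INTER_CUBIC))
im=r.get_image("scene"); cv2.imwrite("pics/s7.png",cv2.resize(im[60:240,180:360],None,fx=3.3,fy=3.3,interpolation=cv2.INTER_CUBIC))
E
```

```text
t 11.8 case mm [-107.67  119.88  119.52] F(case) [-0.97 -7.83 12.25] wt [-1.94  0.27  0.04] w 0.1
```

View pics/w7.png

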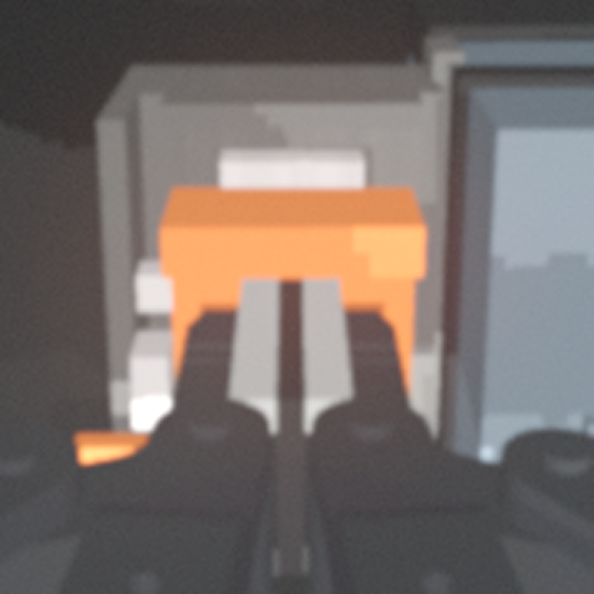

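View pics/s7.png

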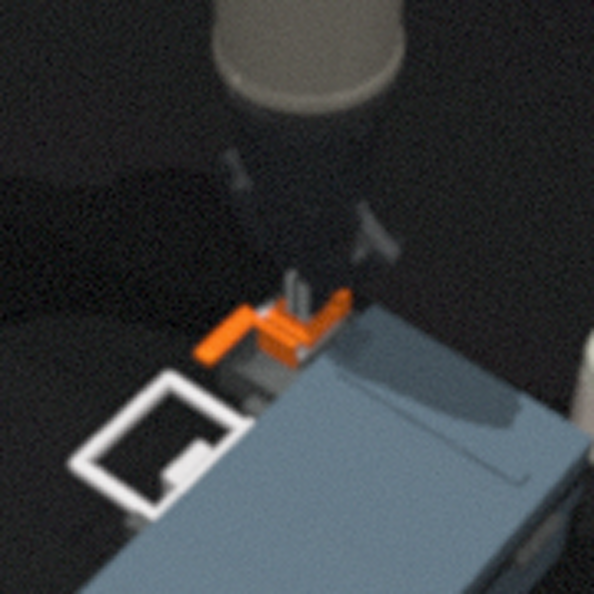

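```bash
python3 - <<'E'
from h import *; from station import r
m=r.camera_model("wrist")
for row in (225.5,279.5): print("now",cs(onz(m,(277,170+(row+.5)/3.3-.5),.1295)).round(1))
s=r.observe()
m0=dict(m); # earlier pose: tcp shifted
K,Rm,t=cam(m); sh=RZ@np.array([-107.95+107.67,95.73-119.88,133.36-119.52])/1000
m0["tvec"]=t-Rm@sh
for row in (185,235): print("before",cs(onz(m0,(277,170+(row+.5)/3.3-.5),.134)).round(1))
E
```

```text
now [-107.8  140.7  129.5]
now [-107.8  133.2  129.5]
before [-108.1  118.9  134. ]
before [-108.1  111.6  134. ]
```

The ridge face moved from y ≈ 111.6 to 133.2 mm, about 21.6 mm. The fingers travelled 24.2 mm and are now slipping on the pad, so the tab is at its stop. I'll ease straight up.

>>> apply_moves --series '[{"dx": 0,"dy": 0,"dz": -1,"roll": 0,"claw": 0},{"dx": 0,"dy": 0,"dz": -2,"roll": 0,"claw": 0},{"dx": 0,"dy": 0,"dz": -3,"roll": 0,"claw": 0},{"dx": 0,"dy": 0,"dz": -4.5,"roll": 0,"claw": 0},{"dx": 0,"dy": 0,"dz": -7,"roll": 0,"claw": 0},{"dx": 0,"dy": 0,"dz": -12,"roll": 0,"claw": 0},{"dx": 0,"dy": 0,"dz": -22,"roll": 0,"claw": 0},{"dx": -8,"dy": 0,"dz": -35,"roll": 0,"claw": 0},{"dx": -20,"dy": 0,"dz": -48,"roll": 0,"claw": 0},{"dx": -32,"dy": 0,"dz": -55,"roll": 0,"claw": 0},{"dx": -40,"dy": 0,"dz": -58,"roll": 0,"claw": 0},{"dx": -40,"dy": 0,"dz": -58,"roll": 0,"claw": 0}]'

```text
time_s: 13.1
ee_pos: [0.4779, 0.0644, 0.1778]
ee_rot: [2.266, 2.176, 0.001]
contact_force: [-0.5, 0.0, -0.1]
grip_width: -0.0001
```

```bash
python3 - <<'E'
from h import *; from station import r
s=r.observe();where(s);print(plan(s,(-150,0,140)))
im=r.get_image("wrist"); m=r.camera_model("wrist");where(r.observe()); cv2.imwrite("pics/w8.png",im)
for q in [(-108,133.2,134),(-135,53,117),(-150,0,102)]: print(q,proj(m,w(q)).round(1))
E
```

```text
t 13.1 case mm [-107.88   79.64  177.8 ] F(case) [-0.49  0.02 -0.12] wt [ 0.03  0.04 -0.  ] w -0.1
(array([-79.8, -42. ,  37.7]), np.float64(-0.13))
t 13.15 case mm [-108.01   80.46  177.4 ] F(case) [-0.55  1.04  0.27] wt [ 0.06  0.03 -0.02] w -0.3
(-108, 133.2, 134) [277.3 149.3]
(-135, 53, 117) [237.1 268.5]
(-150, 0, 102) [222.1 323.9]
```

View pics/w8.png

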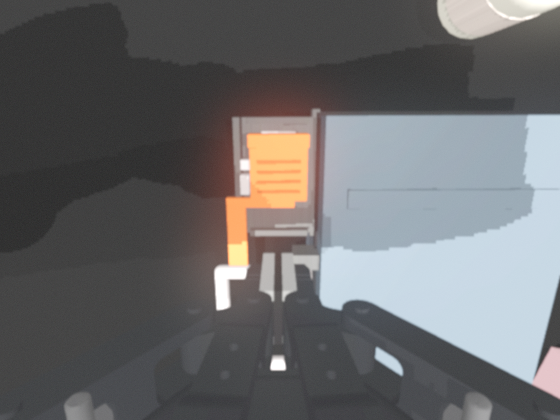

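The tab is up and locked out: the ridge boundary is at row ~149 as predicted, and the tongue end at row ~265 (y ≈ 54) is clear of the bail arm. Next I'll go to the bail with the fingers slightly open.

>>> apply_moves --series '[{"dx": -8,"dy": -4,"dz": 0,"roll": -0.1,"claw": 32},{"dx": -20,"dy": -10,"dz": 0,"roll": -0.1,"claw": 32},{"dx": -33,"dy": -17,"dz": 3,"roll": -0.1,"claw": 32},{"dx": -46,"dy": -24,"dz": 8,"roll": -0.1,"claw": 32},{"dx": -58,"dy": -31,"dz": 13,"roll": -0.1,"claw": 32},{"dx": -68,"dy": -37,"dz": 18,"roll": -0.1,"claw": 32},{"dx": -75,"dy": -41,"dz": 23,"roll": -0.1,"claw": 32},{"dx": -79,"dy": -43,"dz": 27,"roll": -0.1,"claw": 32},{"dx": -80,"dy": -43,"dz": 29,"roll": -0.1,"claw": 32},{"dx": -80,"dy": -43,"dz": 30,"roll": -0.1,"claw": 32},{"dx": -80,"dy": -43,"dz": 30,"roll": -0.1,"claw": 32},{"dx": -80,"dy": -43,"dz": 30,"roll": -0.1,"claw": 32}]'

```text
time_s: 14.35
ee_pos: [0.4321, -0.0122, 0.1474]
ee_rot: [2.261, 2.181, -0.0]
contact_force: [-0.5, 0.6, -0.9]
grip_width: 0.032
```

```bash
python3 - <<'E'
from h import *; from station import r
s=r.observe();where(s);print(plan(s,(-151,0,85)))
im=r.get_image("scene"); cv2.imwrite("pics/s9.png",cv2.resize(im[60:240,150:330],None,fx=3.3,fy=3.3,interpolation=cv2.INTER_CUBIC))
m=r.camera_model("wrist");im=r.get_image("wrist"); cv2.imwrite("pics/w9.png",im)
where(r.observe())
for q in [(-145,0,97),(-155,0,97),(-145,25,97),(-155,45,97)]: print(q,proj(m,w(q)).round(1))
E
```

```text
t 14.35 case mm [-150.74    1.37  147.37] F(case) [-0.55  0.55 -0.94] wt [ 0.05 -0.01 -0.02] w 32.0
(array([-1.4, -0.3, 62.4]), np.float64(0.12))
t 14.45 case mm [-150.8     1.29  147.4 ] F(case) [-0.49  0.67 -0.14] wt [-0.03 -0.02  0.05] w 31.9
(-145, 0, 97) [286.8 236.9]
(-155, 0, 97) [270.6 236.9]
(-145, 25, 97) [287.2 197.5]
(-155, 45, 97) [270.3 163.9]
```

View pics/s9.png

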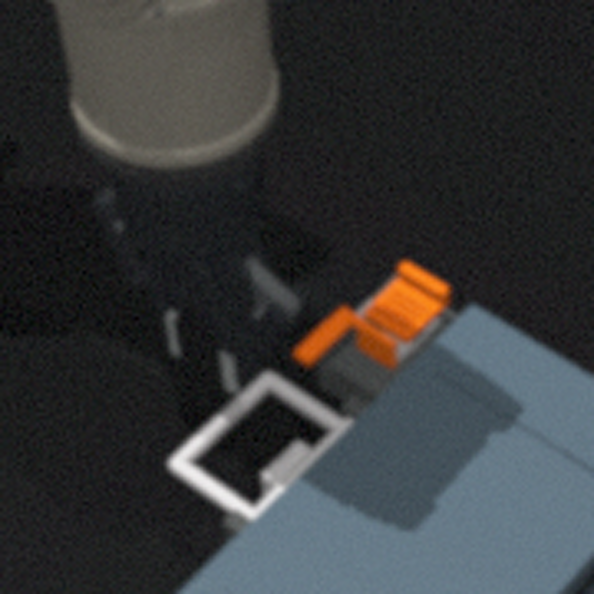

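View pics/w9.png

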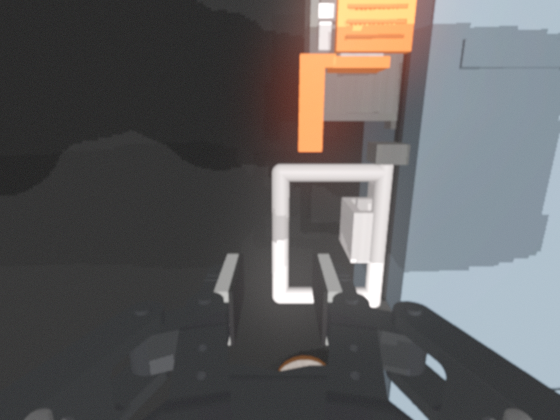

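The fingers straddle the bail bar (cols 272–288 at row 237), which puts the bar at x ≈ -149. The tongue is clear of the bail. Descending.

>>> apply_moves --series '[{"dx": -1,"dy": 1,"dz": 8,"roll": 0.1,"claw": 32},{"dx": -1,"dy": 1,"dz": 18,"roll": 0.1,"claw": 32},{"dx": -1,"dy": 1,"dz": 28,"roll": 0.1,"claw": 32},{"dx": -1,"dy": 1,"dz": 38,"roll": 0.1,"claw": 32},{"dx": -1,"dy": 1,"dz": 48,"roll": 0.1,"claw": 32},{"dx": -1,"dy": 1,"dz": 56,"roll": 0.1,"claw": 32},{"dx": -1,"dy": 1,"dz": 60,"roll": 0.1,"claw": 32},{"dx": -1,"dy": 1,"dz": 62,"roll": 0.1,"claw": 32},{"dx": -1,"dy": 1,"dz": 62,"roll": 0.1,"claw": 32}]'

```text
time_s: 15.35
ee_pos: [0.4328, -0.0136, 0.0852]
ee_rot: [-2.264, -2.178, 0.0]
contact_force: [0.4, -2.0, 0.5]
grip_width: 0.0322
```

```bash
python3 - <<'E'
from h import *; from station import r
where(r.observe())
m=r.camera_model("wrist");im=r.get_image("wrist"); cv2.imwrite("pics/w10.png",im)
where(r.observe())
E
```

```text
t 15.35 case mm [-1.4999e+02  1.0000e-02  8.5210e+01] F(case) [ 0.51 -1.94  0.46] wt [0.03 0.   0.01] w 32.2
t 15.4 case mm [-1.4985e+02  3.0000e-02  8.5440e+01] F(case) [-0.01 -0.36  0.18] wt [-0.06  0.01 -0.01] w 31.9
```

View pics/w10.png

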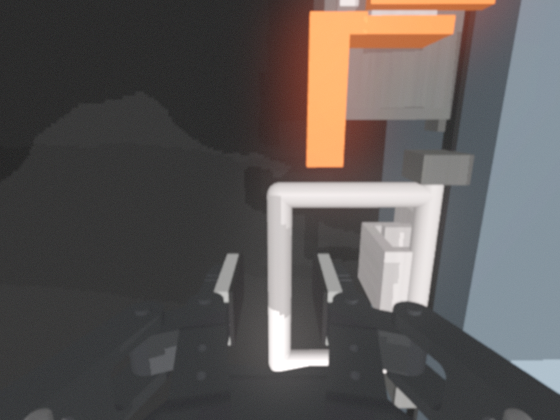

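Bar between the fingers and tongue withdrawn. Closing.

>>> apply_moves --series '[{"dx": 0,"dy": 0,"dz": 0,"roll": 0,"claw": 20},{"dx": 0,"dy": 0,"dz": 0,"roll": 0,"claw": 14},{"dx": 0,"dy": 0,"dz": 0,"roll": 0,"claw": 8},{"dx": 0,"dy": 0,"dz": 0,"roll": 0,"claw": 4},{"dx": 0,"dy": 0,"dz": 0,"roll": 0,"claw": 4},{"dx": 0,"dy": 0,"dz": 0,"roll": 0,"claw": 4}]'

```text
time_s: 16.0
ee_pos: [0.4334, -0.0134, 0.0856]
ee_rot: [2.263, 2.178, 0.001]
contact_force: [4.7, -0.1, 3.0]
grip_width: 0.0075
```

```bash
python3 - <<'E'
from h import *; from station import r
where(r.observe())
E
```

```text
t 16.0 case mm [-149.35    0.16   85.58] F(case) [4.71 0.13 3.04] wt [ 0.04 -1.07  0.06] w 7.5
```

>>> apply_moves --series '[{"dx": 0,"dy": 0.5,"dz": -1,"roll": 0,"claw": 4},{"dx": 0,"dy": 0.7,"dz": -2,"roll": 0,"claw": 4},{"dx": 0,"dy": 0.7,"dz": -3,"roll": 0,"claw": 4},{"dx": 0,"dy": 0.7,"dz": -3,"roll": 0,"claw": 4}]'

```text
time_s: 16.4
ee_pos: [0.4335, -0.0135, 0.0882]
ee_rot: [2.264, 2.178, -0.0]
contact_force: [5.2, 0.5, -2.5]
grip_width: 0.0076
```

```bash
python3 - <<'E'
from h import *; from station import r
where(r.observe())
for f in np.arange(.05,1.6,.1): print(round(f,2),(60*(1-np.cos(f))).round(1),(60*np.sin(f)).round(1))
E
```

```text
t 16.4 case mm [-1.4934e+02  1.3000e-01  8.8220e+01] F(case) [ 5.13  0.75 -2.49] wt [ 0.04 -0.82  0.06] w 7.6
0.05 0.1 3.0
0.15 0.7 9.0
0.25 1.9 14.8
0.35 3.6 20.6
0.45 6.0 26.1
0.55 8.8 31.4
0.65 12.2 36.3
0.75 16.1 40.9
0.85 20.4 45.1
0.95 25.1 48.8
1.05 30.1 52.0
1.15 35.5 54.8
1.25 41.1 56.9
1.35 46.9 58.5
1.45 52.8 59.6
1.55 58.8 60.0
```

It lifts freely with about 3 N. I'll follow the arc to about 0.65 rad, then 1.15.

>>> apply_moves --series '[{"dx": 0,"dy": 0.3,"dz": -3,"roll": 0,"claw": 4},{"dx": 0,"dy": 0.6,"dz": -6,"roll": 0,"claw": 4},{"dx": 0,"dy": 1.8,"dz": -11.8,"roll": 0,"claw": 4},{"dx": 0,"dy": 3.5,"dz": -17.6,"roll": 0,"claw": 4},{"dx": 0,"dy": 5.9,"dz": -23,"roll": 0,"claw": 4},{"dx": 0,"dy": 8.7,"dz": -28.4,"roll": 0,"claw": 4},{"dx": 0,"dy": 12,"dz": -33.3,"roll": 0,"claw": 4},{"dx": 0,"dy": 12,"dz": -33.3,"roll": 0,"claw": 4},{"dx": 0,"dy": 12,"dz": -33.3,"roll": 0,"claw": 4}]'

```text
time_s: 17.3
ee_pos: [0.4432, -0.0139, 0.1212]
ee_rot: [-2.261, -2.176, 0.005]
contact_force: [-11.2, 2.6, 3.4]
grip_width: 0.0074
```

```bash
python3 - <<'E'
from h import *; from station import r
where(r.observe())
im=r.get_image("scene"); cv2.imwrite("pics/s11.png",cv2.resize(im[60:240,150:330],None,fx=3.3,fy=3.3,interpolation=cv2.INTER_CUBIC))
where(r.observe())
E
```

```text
t 17.3 case mm [-1.3964e+02  1.1000e-01  1.2115e+02] F(case) [-11.28   2.17   3.43] wt [0.55 2.4  0.03] w 7.4
t 17.35 case mm [-1.3963e+02  1.0000e-01  1.2113e+02] F(case) [-11.54   1.35   3.63] wt [ 0.57  2.38 -0.04] w 7.2
```

View pics/s11.png

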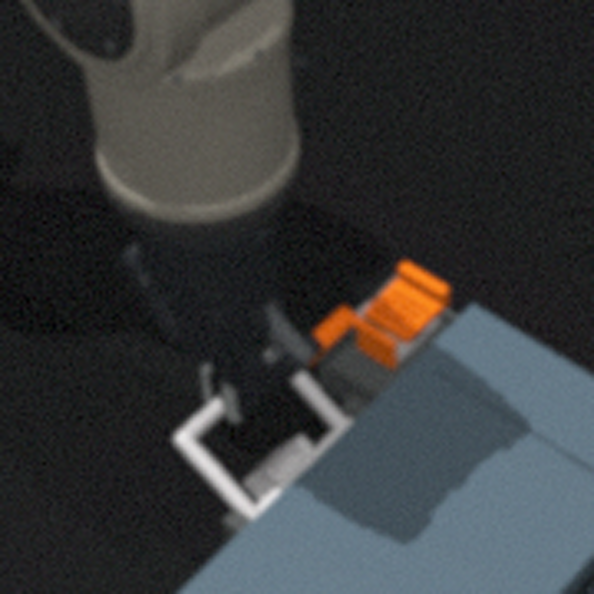

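The bail follows the fingers, at about 0.63 rad with its claw clear. I'll compute the rest of the arc: bail up to ~1.2 rad, then the lid.

```bash
python3 - <<'E'
import numpy as np
def bar(th,psi):
    x,z=-170,12
    return np.array([80+x*np.cos(th)+z*np.sin(th)-60*np.cos(psi), 85-x*np.sin(th)+z*np.cos(th)+60*np.sin(psi)])
b0=bar(0,.65)
for ps in (.75,.85,.95,1.05,1.15,1.2): print("phi",ps,(bar(0,ps)-b0).round(1))
b1=bar(0,1.2)
for th in np.arange(.05,1.41,.05):
    ps=1.2+.5*th; print(round(th,2),round(ps-th,2),(bar(th,ps)-b1).round(1), bar(th,ps).round(0))
E
```

```text
phi 0.75 [3.9 4.6]
phi 0.85 [8.2 8.8]
phi 0.95 [12.9 12.5]
phi 1.05 [17.9 15.7]
phi 1.15 [23.3 18.5]
phi 1.2 [26.  19.6]
0.05 1.17 [2.2 9. ] [-110.  162.]
0.1 1.15 [ 4.9 17.9] [-107.  171.]
0.15 1.12 [ 8.  26.7] [-104.  180.]
0.2 1.1 [11.5 35.4] [-100.  188.]
0.25 1.08 [15.4 44. ] [-96. 197.]
0.3 1.05 [19.7 52.3] [-92. 205.]
0.35 1.02 [24.5 60.5] [-87. 213.]
0.4 1.0 [29.6 68.5] [-82. 221.]
0.45 0.98 [35.2 76.2] [-77. 229.]
0.5 0.95 [41.1 83.7] [-71. 237.]
0.55 0.92 [47.3 90.9] [-64. 244.]
0.6 0.9 [54.  97.8] [-58. 251.]
0.65 0.87 [ 60.9 104.4] [-51. 257.]
0.7 0.85 [ 68.2 110.8] [-44. 264.]
0.75 0.82 [ 75.8 116.7] [-36. 270.]
0.8 0.8 [ 83.7 122.4] [-28. 275.]
0.85 0.77 [ 91.8 127.6] [-20. 281.]
0.9 0.75 [100.2 132.5] [-12. 285.]
0.95 0.72 [108.9 137. ] [ -3. 290.]
1.0 0.7 [117.7 141.1] [  6. 294.]
1.05 0.68 [126.8 144.8] [ 15. 298.]
1.1 0.65 [136.  148.1] [ 24. 301.]
1.15 0.62 [145.4 150.9] [ 34. 304.]
1.2 0.6 [155.  153.3] [ 43. 306.]
1.25 0.57 [164.6 155.3] [ 53. 308.]
1.3 0.55 [174.4 156.8] [ 63. 310.]
1.35 0.52 [184.2 157.8] [ 72. 311.]
1.4 0.5 [194.1 158.4] [ 82. 311.]
```

>>> apply_moves --series '[{"dx": 0,"dy": 3,"dz": -4.6,"roll": 0,"claw": 4},{"dx": 0,"dy": 7,"dz": -8.8,"roll": 0,"claw": 4},{"dx": 0,"dy": 11.5,"dz": -12.5,"roll": 0,"claw": 4},{"dx": 0,"dy": 16.5,"dz": -15.7,"roll": 0,"claw": 4},{"dx": 0,"dy": 22,"dz": -18.5,"roll": 0,"claw": 4},{"dx": 0,"dy": 25,"dz": -20,"roll": 0,"claw": 4},{"dx": 0,"dy": 25,"dz": -20,"roll": 0,"claw": 4}]'

```text
time_s: 18.05
ee_pos: [0.4687, -0.015, 0.1423]
ee_rot: [-2.261, -2.175, 0.004]
contact_force: [-22.5, 2.0, 41.5]
grip_width: 0.007
```

```bash
python3 - <<'E'
from h import *; from station import r
where(r.observe())
E
```

```text
t 18.05 case mm [-1.1407e+02 -2.0000e-02  1.4234e+02] F(case) [-22.61   1.09  41.52] wt [0.37 4.91 0.11] w 7.0
```

The push is along the bail's arm, so my radius is slightly short there. I'll ease outward.

>>> apply_moves --series '[{"dx": 0,"dy": -1,"dz": -2,"roll": 0,"claw": 4},{"dx": 0,"dy": -2,"dz": -4,"roll": 0,"claw": 4},{"dx": 0,"dy": -2,"dz": -4,"roll": 0,"claw": 4}]'

```text
time_s: 18.35
ee_pos: [0.4689, -0.0149, 0.1459]
ee_rot: [2.263, 2.178, 0.001]
contact_force: [1.9, 0.1, -2.7]
grip_width: 0.007
```

```bash
python3 - <<'E'
from h import *; from station import r
where(r.observe())
im=r.get_image("scene"); cv2.imwrite("pics/s12.png",cv2.resize(im[60:240,150:330],None,fx=3.3,fy=3.3,interpolation=cv2.INTER_CUBIC))
E
```

```text
t 18.35 case mm [-1.1383e+02  3.0000e-02  1.4592e+02] F(case) [ 1.88  0.15 -2.71] wt [-0.1  -0.6   0.12] w 7.0
```

View pics/s12.png

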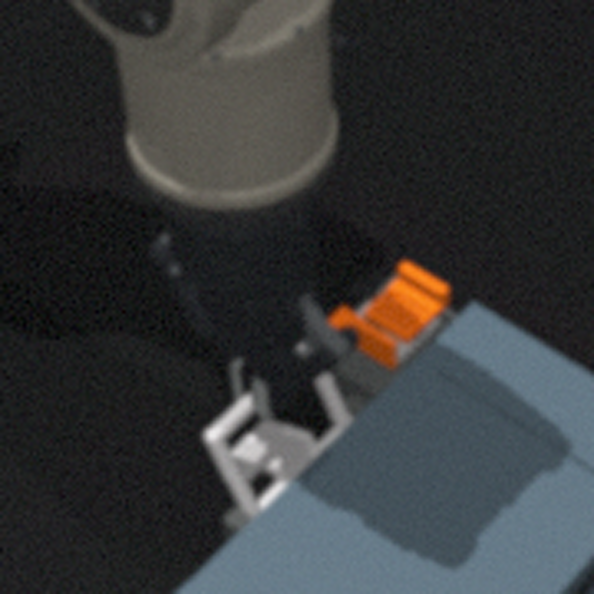

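The force is gone and the bail stands up. Now raising the lid along its arc.

>>> apply_moves --series '[{"dx": 0,"dy": 1,"dz": -4,"roll": 0,"claw": 4},{"dx": 0,"dy": 2,"dz": -9,"roll": 0,"claw": 4},{"dx": 0,"dy": 5,"dz": -18,"roll": 0,"claw": 4},{"dx": 0,"dy": 8,"dz": -27,"roll": 0,"claw": 4},{"dx": 0,"dy": 11,"dz": -35,"roll": 0,"claw": 4},{"dx": 0,"dy": 15,"dz": -44,"roll": 0,"claw": 4},{"dx": 0,"dy": 20,"dz": -52,"roll": 0,"claw": 4},{"dx": 0,"dy": 24,"dz": -60,"roll": 0,"claw": 4},{"dx": 0,"dy": 24,"dz": -60,"roll": 0,"claw": 4}]'

```text
time_s: 19.3
ee_pos: [0.4935, -0.0161, 0.2068]
ee_rot: [2.264, 2.177, 0.002]
contact_force: [-2.6, -2.5, 2.2]
grip_width: 0.0075
```

```bash
python3 - <<'E'
from h import *; from station import r
where(r.observe())
im=r.get_image("scene"); cv2.imwrite("pics/s13.png",im)
E
```

```text
t 19.3 case mm [-8.9220e+01 -1.4000e-01  2.0684e+02] F(case) [-2.47 -2.6   2.24] wt [-0.61  0.6  -0.08] w 7.5
```

View pics/s13.png

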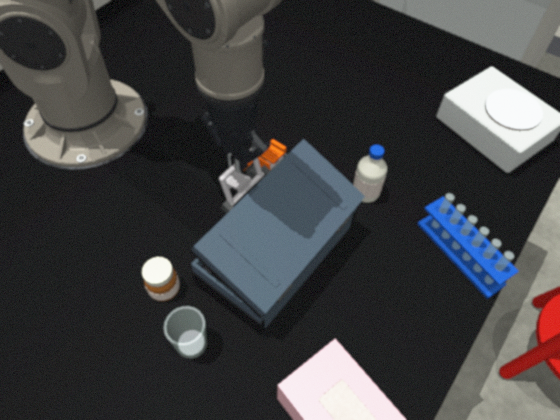

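The lid is rising, to about 0.35 rad. Continuing.

>>> apply_moves --series '[{"dx": 0,"dy": 5,"dz": -8,"roll": 0,"claw": 4},{"dx": 0,"dy": 11,"dz": -16,"roll": 0,"claw": 4},{"dx": 0,"dy": 17,"dz": -23,"roll": 0,"claw": 4},{"dx": 0,"dy": 23,"dz": -30,"roll": 0,"claw": 4},{"dx": 0,"dy": 29.5,"dz": -37,"roll": 0,"claw": 4},{"dx": 0,"dy": 36.5,"dz": -44,"roll": 0,"claw": 4},{"dx": 0,"dy": 44,"dz": -50,"roll": 0,"claw": 4},{"dx": 0,"dy": 51,"dz": -56,"roll": 0,"claw": 4},{"dx": 0,"dy": 59,"dz": -62,"roll": 0,"claw": 4},{"dx": 0,"dy": 67,"dz": -67,"roll": 0,"claw": 4},{"dx": 0,"dy": 75.5,"dz": -72,"roll": 0,"claw": 4},{"dx": 0,"dy": 75.5,"dz": -72,"roll": 0,"claw": 4}]'

```text
time_s: 20.55
ee_pos: [0.5697, -0.0185, 0.2785]
ee_rot: [2.262, 2.178, 0.002]
contact_force: [2.2, 1.2, 0.5]
grip_width: 0.0068
```

```bash
python3 - <<'E'
from h import *; from station import r
where(r.observe())
im=r.get_image("scene"); cv2.imwrite("pics/s14.png",im)
E
```

```text
t 20.55 case mm [-13.01   0.37 278.48] F(case) [2.17 1.3  0.51] wt [ 0.26 -0.28  0.25] w 6.8
```

View pics/s14.png

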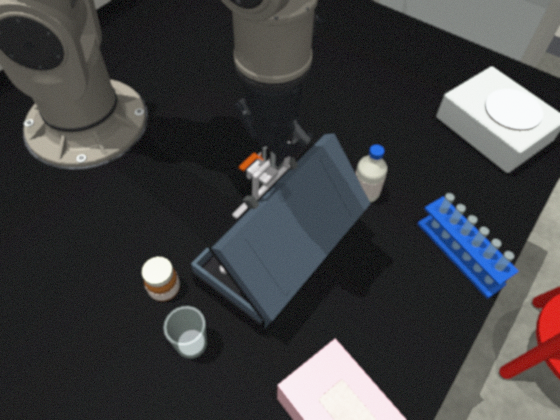

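The lid is at about 0.9 rad and following well. I'll continue to about 1.3.

>>> apply_moves --series '[{"dx": 0,"dy": 8.7,"dz": -4.5,"roll": 0,"claw": 4},{"dx": 0,"dy": 17.5,"dz": -8.6,"roll": 0,"claw": 4},{"dx": 0,"dy": 26.6,"dz": -12.3,"roll": 0,"claw": 4},{"dx": 0,"dy": 35.8,"dz": -15.6,"roll": 0,"claw": 4},{"dx": 0,"dy": 45,"dz": -18.4,"roll": 0,"claw": 4},{"dx": 0,"dy": 54.8,"dz": -20.8,"roll": 0,"claw": 4},{"dx": 0,"dy": 64.4,"dz": -22.8,"roll": 0,"claw": 4},{"dx": 0,"dy": 74,"dz": -24.3,"roll": 0,"claw": 4},{"dx": 0,"dy": 79,"dz": -25,"roll": 0,"claw": 4},{"dx": 0,"dy": 79,"dz": -25,"roll": 0,"claw": 4},{"dx": 0,"dy": 79,"dz": -25,"roll": 0,"claw": 4}]'

```text
time_s: 21.7
ee_pos: [0.647, -0.0217, 0.3026]
ee_rot: [2.264, 2.178, 0.0]
contact_force: [-0.2, 5.1, -17.8]
grip_width: 0.007
```

```bash
python3 - <<'E'
from h import *; from station import r
where(r.observe())
im=r.get_image("scene"); cv2.imwrite("pics/s15.png",im)
im=r.get_image("top"); cv2.imwrite("pics/t15.png",im)
E
```

```text
t 21.7 case mm [6.4320e+01 1.4000e-01 3.0259e+02] F(case) [ -0.38   5.11 -17.76] wt [ 1.55 -0.09  0.26] w 7.0
```

View pics/s15.png

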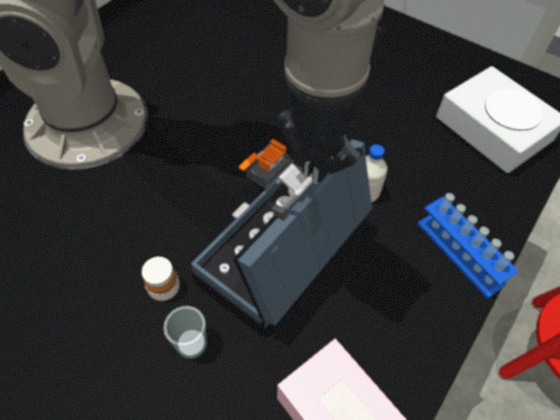

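The lid stands at about 1.3 rad. I'll take out the vertical strain, open the fingers, and withdraw upward.

>>> apply_moves --series '[{"dx": 0,"dy": 0,"dz": 1.5,"roll": 0,"claw": 4},{"dx": 0,"dy": 0,"dz": 2.5,"roll": 0,"claw": 4},{"dx": 0,"dy": 0,"dz": 2.5,"roll": 0,"claw": 12},{"dx": 0,"dy": 0,"dz": 2.5,"roll": 0,"claw": 20},{"dx": 0,"dy": 0,"dz": 2.5,"roll": 0,"claw": 28},{"dx": 0,"dy": 0,"dz": 2.5,"roll": 0,"claw": 34},{"dx": 0,"dy": 0,"dz": 2.5,"roll": 0,"claw": 34},{"dx": 0,"dy": 0,"dz": 2.5,"roll": 0,"claw": 34}]'

```text
time_s: 22.6
ee_pos: [0.6469, -0.0218, 0.3001]
ee_rot: [2.264, 2.178, -0.0]
contact_force: [-0.4, 0.3, -0.1]
grip_width: 0.0338
```

```bash
python3 - <<'E'
from h import *; from station import r
where(r.observe())
im=r.get_image("wrist"); cv2.imwrite("pics/w16.png",im)
E
```

```text
t 22.6 case mm [6.4240e+01 1.0000e-02 3.0007e+02] F(case) [-0.37  0.3  -0.07] wt [-0.02  0.01 -0.02] w 33.8
```

View pics/w16.png

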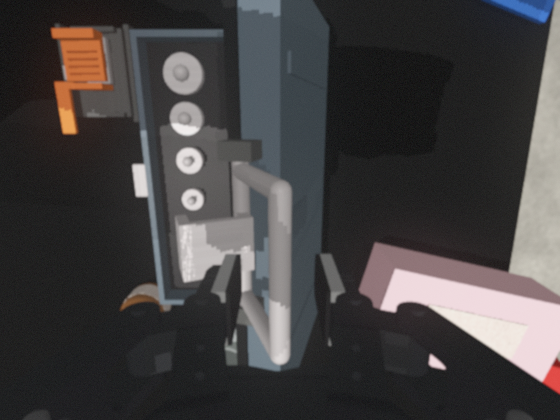

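The lid stays open, the bar is free between the fingers, and the contact force is about 0. Withdrawing upward.

>>> apply_moves --series '[{"dx": 0,"dy": 0,"dz": -5,"roll": 0,"claw": 34},{"dx": 0,"dy": 0,"dz": -12,"roll": 0,"claw": 34},{"dx": 0,"dy": 0,"dz": -22,"roll": 0,"claw": 34},{"dx": 0,"dy": 0,"dz": -34,"roll": 0,"claw": 34},{"dx": 0,"dy": 0,"dz": -48,"roll": 0,"claw": 34},{"dx": 0,"dy": 0,"dz": -62,"roll": 0,"claw": 34},{"dx": 0,"dy": 0,"dz": -74,"roll": 0,"claw": 34},{"dx": 0,"dy": 0,"dz": -80,"roll": 0,"claw": 34},{"dx": 0,"dy": 0,"dz": -80,"roll": 0,"claw": 34},{"dx": 0,"dy": 0,"dz": -80,"roll": 0,"claw": 34},{"dx": 0,"dy": 0,"dz": -80,"roll": 0,"claw": 34}]'

```text
time_s: 23.75
ee_pos: [0.6466, -0.0217, 0.3794]
ee_rot: [-2.263, -2.178, 0.001]
contact_force: [0.3, 0.5, 0.2]
grip_width: 0.0339
```

```bash
python3 - <<'E'
from h import *; from station import r
where(r.observe())
m=r.camera_model("wrist");im=r.get_image("wrist"); cv2.imwrite("pics/w17.png",im)
print(proj(m,w((-108,111.6+22,134))),proj(m,w((-135,32.5+22,117))),proj(m,w((-135,32.5,117))))
im=r.get_image("scene"); cv2.imwrite("pics/s17.png",im)
ms=r.camera_model("scene")
for th in (1.0,1.1,1.2,1.3,1.4):
    c,s=np.cos(th),np.sin(th); f=lambda x,z,y:(80+x*c+z*s,y,85-x*s+z*c)
    print(th,proj(ms,w(f(-160,33,150))).round(0),proj(ms,w(f(-160,33,-150))).round(0))
E
```

```text
t 23.75 case mm [6.3970e+01 1.0000e-01 3.7942e+02] F(case) [0.29 0.48 0.19] wt [-0.03 -0.01  0.01] w 33.9
[116.67741324  53.92796275] [109.58384157 129.51087972] [112.16487039 148.36053899]
1.0 [341. 135.] [226. 253.]
1.1 [349. 137.] [234. 258.]
1.2 [357. 140.] [242. 263.]
1.3 [365. 144.] [251. 268.]
1.4 [373. 148.] [260. 275.]
```

View pics/s17.png

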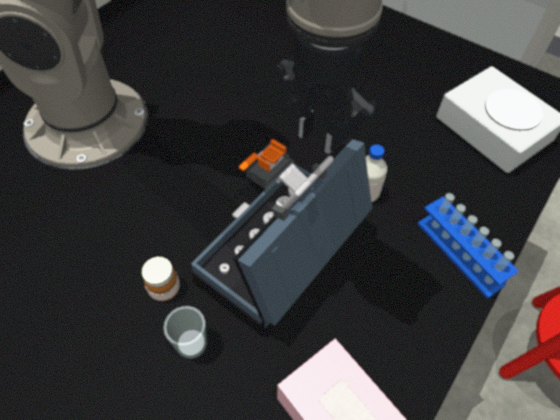

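View pics/w17.png

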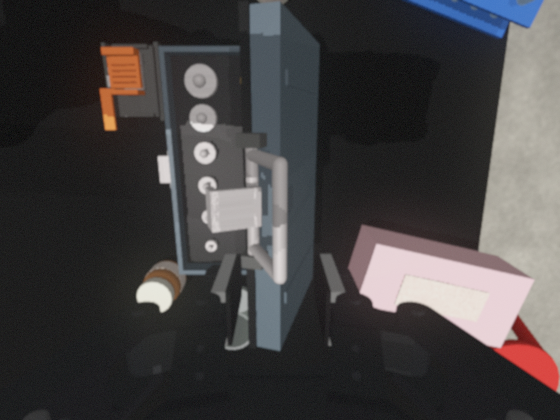

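The top corner of the lid at (362,146) matches about 1.25 to 1.3 rad. The tongue tip at row ~130 matches the tab fully out (129.5). The bottle, beaker and jar appear unmoved, and the gripper is clear. Handing in.

```bash
python3 - <<'E'
from station import r
print(r.close_job())
E
```

```text
the job is handed in; nothing more can be done
None
```

The case is open, with the tab locked out and the lid standing by itself. I handed the job in at about 24 s; the hand-in reports no verdict.

- **Tab:** I felt the pad at z ≈ 124, about 4 mm above the drawing place, and pressed it about 4.2 mm down (11–12 N). It slid about 21.6 mm to its stop with 8–9 N sideways. The fingers carried it by friction on the pad and slipped once it stopped, so they never reached the ridge.
- **Bail and lid:** I gripped the bail and raised it to about 1.2 rad. I then swung the lid up, let go and withdrew upward.
- **Last checks:**
  - The lid stands at about 1.25–1.3 rad.
  - The tongue tip is within 1 px of its predicted released position.
  - The contact force is about 0.
  - The bottle, beaker and jar look unmoved by eye; I did not re-measure them.
- **What disagreed:**
  - The gripper read about 7 mm on the 10 mm bar.
  - Raising the bail briefly pressed it with about 45 N along its own arms because my arc was slightly tight. I eased off at once. The tab was already out, so the tongue was not loaded.

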